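# Pack and lock the vase cradle

### The job

Secure the copper vase in its cradle for wire work: push the narrow packing block into the gap between the end block and the foot board until it is fully home against the back stop. Then slide the bolt fully across behind the block, and last screw the knurled nut on the end block clockwise until it stops tight. Leave the other things on the bench where they are, and let go of everything at the end.

Things in the scene. Friction and masses are not known exactly. Their poses are not given: they have to be found in the camera images.
- cradle: Fixed wooden cradle holding a copper vase on its side. Origin on the bench under the middle of the gap's mouth; x points into the gap (away from the robot, yaw within +-0.25 rad), y towards the vase, z up. Its flat bed is 20 mm high; the open apron before the gap covers x -170 to 0, y -110 to 150 mm. The bolt's guide is a steel block 32 x 30 x 30 mm on it at x -20, y 115.
- mouth (a point): Middle of the gap's mouth, on the bed; axes as the cradle's. The gap is 26.5 mm wide (y +-13.25) and 70 mm deep (x 0 to 70), open to -x and above, closed at x 70 by the back stop, floor level with the bed. On its -y side: the end block (x 0 to 70, y -13 to -103, 40 mm above the bed). On its +y side: the foot board (x 0 to 130, y 13 to 33, 55 mm above the bed).
- fence (a point): Middle of the top edge of the fence, a straight wooden strip on the apron, 10 mm high, 12 mm thick and 170 long, along cradle x. Its +y face, on which this point lies, carries the end block's gap face (cradle y -13.25) on over the apron.
- vase_foot (a point): Centre of the vase's foot (radius 44 mm) against the foot board, 83 mm above the bed. The fixed vase's axis runs from here along cradle +y (cradle x 85); its belly is 65 mm in radius, 145 mm from here; 262 mm long.
- packer: The narrow aluminium packing block, loose on the apron: 80 mm long (x), 24 wide (y), 24 high, about 0.12 kg; its nose (+x end) is stepped to 18 mm wide over the last 6 mm. Origin at the centre of its underside. It starts nose towards the gap's end of the apron, up to 0.35 rad askew, 30 to 90 mm to the +y side of the gap's centre line.
- home (a point): Where the packer's origin lies when it is fully home: on the bed at cradle x 30, y 0 mm (1.25 mm of play either side); axes as the cradle's. The packer's tail then sticks 10 mm out of the gap.
- bolt (a joint): Travel of the steel bolt, m: 0 drawn back, 0.050 fully across (its stop); starts at 0 to 0.010. Slides towards cradle -y with about 1.5 N and stays where left. A bar 12 x 12 mm, 140 long, underside 12 mm above the bed, centred at cradle x -20; its tip goes from y 32 to -18 mm. It passes 4 mm behind the tail of a packer that is home; one that is not blocks it.
- bolt_pin (a point): Top centre of the upright round steel pin, 10 mm thick, by which the bolt is pushed. It stands on the bar, from 24 to 60 mm above the bed, 30 mm from the bolt's tip (cradle x -20; y 62 mm at joint 0, 12 mm when closed).
- nut (a joint): Turn of the knurled round steel nut on the end block, rad: grows clockwise seen from above to its hard stop at 2.6 (tight); starts at 0 to 0.6, takes about 0.06 N m and stays where left. It does not rise or sink.
- nut_top (a point): Centre of the nut's top face, on its upright axis (cradle x 35, y -60 mm), 66 mm above the bed, 26 mm above the end block's top. The nut is 36 mm in diameter (38 over the knurls) and 24 mm high; the stud stands 8 mm proud of it. Axes turn with the nut.
- wide_packer: A wider packing block of the same shape, 80 x 40 x 24 mm, on the bench; too wide for the gap. Bystander; origin at the centre of its underside.
- paste_pot: Small white ceramic bowl, 64 mm across and 50 mm high, on the bench. Bystander; origin at the centre of its underside.
- brush: Brush 170 mm long lying on the bench. Bystander; origin under its middle.
Not all that is in view belongs to the job. What is shaped like the packer but brown or red is not meant.

How it is judged:
On the way, in this order (a step that is already met when the one before it is completed fails the run):
1. the narrow packer is fully home in the gap (x of packer in the frame of home between -0.004 and 0.004 m and y of packer in the frame of home between -0.004 and 0.004 m and z of packer in the frame of home below 0.003 m and angle between packer's own z axis and vertical below 0.08 rad and angle between the x axis of packer and the x axis of home, either way round below 0.08 rad), for 0.2 s.
2. the bolt is fully across behind it (value of joint bolt above 0.045 m), for 0.2 s.
3. the nut is screwed tight (value of joint nut above 2.5 rad), for 0.1 s.
At the end, for the whole second after the job is handed in: The narrow packer stands on the bed in the gap, within 4 mm of fully home and square, at rest; the bolt is at least 45 mm across; the nut is within 0.1 rad of its stop (all of step 1 and value of joint bolt above 0.045 m and value of joint nut above 2.5 rad and linear speed of packer below 0.01 m/s); the robot touches nothing.
It fails at once if a bystander (wide packer, pot or brush) is moved more than 20 mm (distance of any of wide_packer, paste_pot, brush from where it was at the start of the episode above 0.02 m).
It also fails if it takes over 67 s, if anything falls off the work surface, if the arm or the gripper's body presses on something with over 40 N, if the wrist force passes 120 N, or if a joint passes its speed limit or range.

### The arm

A 6-joint arm with a two-finger parallel gripper is mounted at the origin on the work surface. World frame = base frame: x ahead of the robot, y to its left, z up, the work surface at z = 0. Lengths are in m, angles in rad, forces in N, time in s.
With the tool pointing down it reaches from about 0.3 to 0.95 m from the base axis. Payload 3.1 kg.
Tool frame: the origin (TCP) lies at the very end of the fingers, on their centre line; the grasp point (between the pads) lies 19 mm behind it; z points along the fingers, x is the direction in which the jaws open and shut, and the axes are right-handed (so a half turn about z gives the same grasp; the last joint's range is limited). The gripper opens to 85 mm and grips with 20 to 120 N. Pads are 22 mm wide; open, the fingers measure 114 mm over their backs; the gripper's body (76 mm by 85 mm) begins 54 mm behind the grasp point. The pads swing forward as they close: fully open they stand 13 mm farther back than shut.
Start: joints at [-1.299, 0.308, 1.634, -0, 1.2, -0.07], TCP at [0.209, -0.589, 0.231] pointing down, gripper open.
Joint ranges: [-3.06, 3.06], [-0.79, 1.96], [0.05, 2.63], [-1.19, 4.34], [0.05, 2.64], [-2.94, 2.94]. Speed limits (rad/s): [2.79, 2.79, 3.14, 3.14, 3.14, 3.14].

### API

Orientations are given as a rotation vector (axis times angle).
In Python, from station import ctrl gives the robot as it stands. The module is installed in compiled form; this text tells all that it offers.
- The arm moves only by the shell command python3 -m pendant 'ROWS' [FORCE]. ROWS is a JSON object of lists of equal length, an entry for each row: "travel": the shift along the world's x, y, z in cm, a list of three; "twist": the turn about the world's z in degrees; "grip": the gripper's target within -1 to 1 (fully open at 1, half-way at 0, shut at -1). A call has 1 to 8 rows; each row shifts and turns the commanded pose from where the row before left it; what a row does not reach is not made up. A row lasts 1/12 s, in which the tool goes at most 41.7 mm and 7.16 degrees, less where a joint would pass 70% of its speed; a pose out of reach is approached as far as the arm can. A call with a gripper value outside its range is refused whole. The fingers move at their own pace and stop on an object; FORCE is the grip in N (left out, the last holds). Time passes only in rows, so rows that do not move let the fingers close. It gives the time, the measured TCP pose, the force and the opening at its end, in the units of the state.
- ctrl.get_state(): the state, without advancing time (a new reading comes with each control period).
- ctrl.get_image(name): name is "scene" or "side" or "wrist"; returns the picture (420x560x3 uint8, red, green, blue); there is no depth.
- ctrl.camera_model(name): a dict with "fx", "fy", "cx", "cy" (pixels), "k1" (the pictures are not rectified: a ray, as slopes to the right and down, at radius r is drawn at 1 + k1 r^2 times it, then the intrinsics apply), "xyz" and "rotation" of the camera in the world. Camera axes: x right, y up, looking along -z (the intrinsics and any distortion apply to the point x, -y, -z); pixel columns grow to the right and rows downward; lengths in m; the calibration is good to about 2 mm. A picture is of the moment at which its call begins: read the wrist's pose just before it. camera_model takes no time and is no camera call; for the wrist camera it gives the pose at the moment of the call.
- ctrl.sign_off(): hands the job in, once; it reports no verdict.
The state is a dict: "t": time; "qpos": joint angles; "qd": joint speeds; "joint_efforts": joint torques, N m; "tool_pos": TCP position; "ee_rot": TCP orientation; "force": force on the tool from outside, world axes, zero at the start; "moment": the same for the moment, N m; "finger_gap": opening from 0.0 (shut) to 1.0 (fully open).
Only numpy, scipy, OpenCV 4.12 (cv2) and the standard library are available. Lean on these libraries where they do the work, as an engineer would, in place of code of your own. Each camera call takes 0.05 s, during which the arm holds its last target. There are 200 camera calls.

## Working session

There is one attempt and no reset: what is moved stays moved. The work goes in short steps, Python scripts to look and compute and a shell command to move; the robot and the scene stay as the last step left them, time stands still between calls to the robot, and variables do not carry over. Pictures are saved under pics/ and viewed, about 8 in all and at most 12, crops included, and the job is handed in when it is done.

```bash
mkdir -p pics
cat > h.py <<'E'
import numpy as np, cv2
from station import ctrl
def save(cam,fn):
    m=ctrl.camera_model(cam); im=ctrl.get_image(cam); cv2.imwrite(fn,im[:,:,::-1]); np.save(fn+'.npy',m,allow_pickle=True); return m,im
def load(fn): return np.load(fn+'.npy',allow_pickle=True).item()
def R(m):
    r=np.array(m['rotation'],float)
    return r if r.shape==(3,3) else cv2.Rodrigues(r)[0]
def ray(m,u,v):
    K=np.array([[m['fx'],0,m['cx']],[0,m['fy'],m['cy']],[0,0,1]]);
    p=cv2.undistortPoints(np.array([[[u,v]]],float),K,np.array([m['k1'],0,0,0,0.]))[0,0]
    return R(m)@np.array([p[0],-p[1],-1])
def at(m,u,v,z):
    d=ray(m,u,v); o=np.array(m['xyz']); return o+d*(z-o[2])/d[2]
def proj(m,P):
    q=R(m).T@(np.array(P)-m['xyz']); x,y=q[0]/-q[2],-q[1]/-q[2]; s=1+m['k1']*(x*x+y*y)
    return np.array([m['fx']*x*s+m['cx'],m['fy']*y*s+m['cy']])
E
python3 - <<'E'
from h import *
a=save('scene','pics/s.png');b=save('side','pics/d.png')
print(a[0],b[0]); print(ctrl.get_state())
cv2.imwrite('pics/1.png',np.hstack([cv2.resize(x[1],(560,420)) for x in (a,b)])[:,:,::-1])
E
```

```text
{'fx': 445.011718201042, 'fy': 445.011718201042, 'cx': 283.50848967006414, 'cy': 201.68889425315, 'k1': -0.11464977911127819, 'xyz': array([ 1.41369971, -0.1247784 ,  0.8518585 ]), 'rotation': array([0.68837929, 0.65546195, 1.469655  ])} {'fx': 546.5777213552161, 'fy': 546.5777213552161, 'cx': 283.2887305627359, 'cy': 209.14424407361207, 'k1': 0.0016559606350689674, 'xyz': array([0.19618384, 0.57534381, 0.93036343]), 'rotation': array([ 0.21010506, -0.98232653, -2.53227751])}
{'t': 0.1, 'qpos': array([-1.29869333e+00,  3.08987253e-01,  1.63507362e+00,  8.21080725e-06,
        1.19969712e+00, -6.96817173e-02]), 'qd': array([-0.00109152, -0.00227333, -0.00338777,  0.00104473,  0.00057938,
       -0.00146305]), 'joint_efforts': array([-4.07919724e-04, -4.16406655e+01, -2.77644664e+01, -6.17562978e-05,
        4.01563098e-03, -2.84897780e-06]), 'tool_pos': array([ 0.20926404, -0.58812216,  0.23011191]), 'ee_rot': array([-2.56573825,  1.81051106,  0.00262704]), 'force': array([ 0.38309298, -0.19603101, -1.05104152]), 'moment': array([ 0.02085967, -0.01588132,  0.00078123]), 'finger_gap': 0.9978199891734115}
```

View pics/s.png

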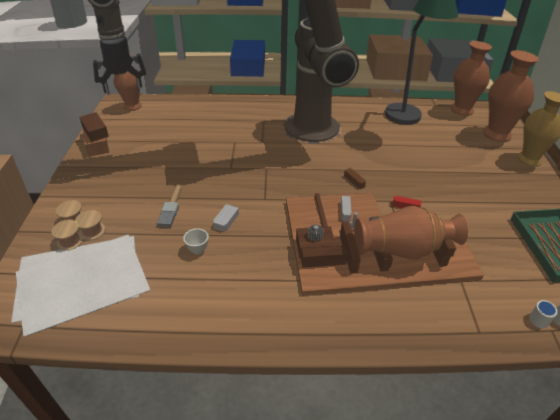

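View pics/d.png

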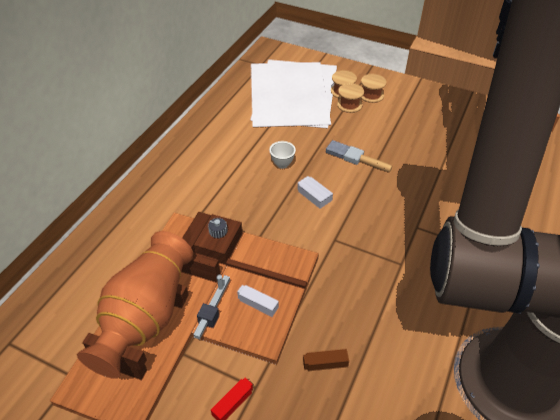

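Scene and side both show the cradle with the vase. Packer candidates in the side view: a grey block on the apron (258,300), a wider grey one on the bench (315,191), brown (326,359) and red (232,398). The one on the apron fits (narrow, aluminium, beside the bolt). The wide packer, pot (283,154) and brush (358,156) are well away. I'll confirm in an enlarged crop.

Run:
```python
from h import *
im=cv2.imread('pics/d.png')[200:370,165:335]
cv2.imwrite('pics/d2.png',cv2.resize(im,None,fx=3.5,fy=3.5,interpolation=cv2.INTER_CUBIC))
```

```text
(no output)
```

View pics/d2.png

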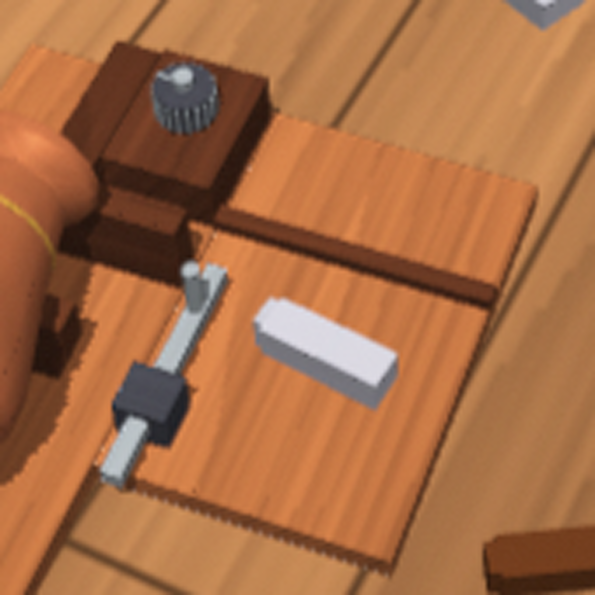

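The crop confirms a stepped-nose grey block at crop (325,350), nose toward the gap. The nut is at (185,95), the bolt pin top at (190,268), the fence end at (497,288). Next I fit the cradle pose and the packer.

```bash
cat > fit.py <<'E'
from h import *
from scipy.optimize import least_squares
m=load('pics/d.png'); c=lambda x,y:(165+x/3.5-.36,200+y/3.5-.36)
obs=[((0,-103,60),(269,82)),((0,-13.25,60),(212,192)),((70,-13.25,60),(104,159)),((70,-103,60),(165,51)),((-170,-13.25,30),(497,289)),((-170,-110,20),(537,188)),((-170,150,20),(392,556)),((35,-60,94),(182,72))]
def W(p,P):
    c_,s=np.cos(p[2]),np.sin(p[2]); P=np.array(P)/1000
    return np.array([p[0]+c_*P[0]-s*P[1],p[1]+s*P[0]+c_*P[1],P[2]])
f=lambda p:np.concatenate([proj(m,W(p,P))-c(*q) for P,q in obs])
r=least_squares(f,[.5,.1,0],loss='soft_l1'); print(r.x,f(r.x).reshape(-1,2).round(1).tolist())
p=r.x
def toC(w): d=np.array(w[:2])-p[:2]; c_,s=np.cos(p[2]),np.sin(p[2]); return np.array([c_*d[0]+s*d[1],-s*d[0]+c_*d[1]])*1000
pin=at(m,*c(190,267),.08); print('pin',pin,toC(pin))
pk=[((-40,-12,44),(397,356)),((-40,12,44),(377,385)),((34,-12,44),(290,302)),((40,9,44),(256,320)),((40,-9,44),(276,300)),((-40,12,20),(375,408))]
g=lambda k:np.concatenate([proj(m,W(k,P))-c(*q) for P,q in pk])
k=least_squares(g,[*W(p,(-90,60,0))[:2],p[2]]); print('packer',k.x,toC(k.x),np.degrees(k.x[2]-p[2]),g(k.x).reshape(-1,2).round(1).tolist())
for n,P in dict(nut=(35,-60,86),mouth=(0,0,20),home=(30,0,20)).items(): print(n,W(p,P))
s=load('pics/s.png'); print(proj(s,W(p,(35,-60,94))),proj(s,W(k.x,(0,0,44))))
E
python3 fit.py
```

```text
[0.5812804  0.03023886 0.11142521] [[0.3, -1.3], [-0.2, -0.8], [-1.2, -0.5], [-0.4, -0.7], [-1.2, 3.6], [1.0, -1.1], [1.2, 1.8], [0.3, 1.3]]
pin [0.55798981 0.08102056 0.08      ] [-17.49950485  53.05657616]
packer [ 0.48222343  0.06969265 -0.08510148] [-94.05562721  50.22373539] -11.260149621683054 [[0.9, -0.2], [0.1, 0.9], [-1.2, -1.3], [-0.0, 0.1], [-0.6, -0.9], [0.8, 1.1]]
nut [ 0.62273504 -0.02549724  0.086     ]
mouth [0.5812804  0.03023886 0.02      ]
home [0.61109436 0.0335747  0.02      ]
[316.20248302 225.73646249] [346.06606682 204.09005821]
```

```bash
A='{"travel":[[1.14,2.74,0],[1.14,2.74,0],[1.14,2.74,0],[1.14,2.74,0],[1.14,2.74,0],[1.14,2.74,0],[1.14,2.74,0],[1.14,2.74,0]],"twist":[-1,-1,-1,-1,-1,-1,-1,-1],"grip":[0.1,0.1,0.1,0.1,0.1,0.1,0.1,0.1]}' >/dev/null
python3 -m pendant '{"travel":[[1.14,2.74,0],[1.14,2.74,0],[1.14,2.74,0],[1.14,2.74,0],[1.14,2.74,0],[1.14,2.74,0],[1.14,2.74,0],[1.14,2.74,0]],"twist":[-1,-1,-1,-1,-1,-1,-1,-1],"grip":[0.1,0.1,0.1,0.1,0.1,0.1,0.1,0.1]}' 25
python3 -m pendant '{"travel":[[1.14,2.74,0],[1.14,2.74,0],[1.14,2.74,0],[1.14,2.74,0],[1.14,2.74,0],[1.14,2.74,0],[1.14,2.74,0],[1.14,2.74,0]],"twist":[-1,-1,-1,-1,-1,-1,-1,-1],"grip":[0.1,0.1,0.1,0.1,0.1,0.1,0.1,0.1]}'
python3 -m pendant '{"travel":[[1.14,2.74,0],[1.14,2.74,0],[1.14,2.74,0],[1.14,2.74,0],[1.14,2.74,0],[1.14,2.74,0],[0,2.2,0],[0,0,0]],"twist":[-1,-1,-1,-1,-1,-1,-1,-1.5],"grip":[0.1,0.1,0.1,0.1,0.1,0.1,0.1,0.1]}'
python3 - <<'E'
from h import *
m,im=save('wrist','pics/w1.png'); s=ctrl.get_state(); print(s['t'],s['tool_pos'],s['ee_rot'],s['finger_gap'],s['qpos'],m['xyz'],m['fx'],m['k1'])
E
```

```text
t: 0.77
tool_pos: [0.3007, -0.3679, 0.2308]
ee_rot: [-2.433, 1.987, 0.001]
force: [-0.0, 0.2, 0.4]
finger_gap: 0.553
t: 1.43
tool_pos: [0.3918, -0.1489, 0.231]
ee_rot: [2.289, -2.152, -0.0]
force: [0.8, -1.1, 0.4]
finger_gap: 0.55
t: 2.1
tool_pos: [0.4602, 0.0394, 0.2308]
ee_rot: [-2.127, 2.311, 0.003]
force: [0.2, -1.4, -0.2]
finger_gap: 0.548
2.15 [0.45991262 0.0379104  0.23076488] [ 2.12546485e+00 -2.31265191e+00 -1.77479120e-03] 0.5498598729235623 [-1.24535049e-02 -1.24182950e-02  2.00341492e+00  4.65195020e-04
  1.15179292e+00  1.64245761e+00] [0.53504565 0.03349048 0.37321343] 331.07997194153285 -0.03810293728983649
```

View pics/w1.png

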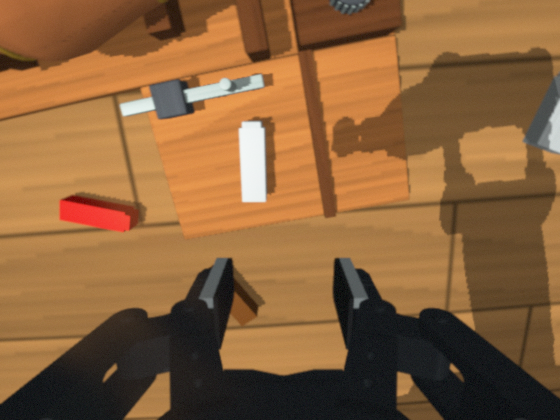

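The wrist view from close by shows the packer (top face from (241,202) to (253,122)), the fence running (325,217)-(302,53), the gap mouth at about (283,50) and the pin at (227,85). Refitting with it.

```bash
cat > fit2.py <<'E'
from h import *
from fit import W,least_squares
import fit
w=load('pics/w1.png')
obs=[((-170,150,20),(184,237)),((-170,-110,20),(409,198)),((0,-13.25,60),(299,48)),((0,-103,60),(402,28)),((-170,-13.25,30),(325,217)),((0,-13.25,30),(303,56))]
f=lambda p:np.concatenate([proj(w,W(p,P))-q for P,q in obs])
r=least_squares(f,fit.p,loss='soft_l1');p=r.x;print('W cradle',p,f(p).reshape(-1,2).round(1).tolist())
pk=[((-40,-12,44),(265.5,201)),((-40,12,44),(241.5,202)),((34,-12,44),(264.5,127)),((34,12,44),(239,128)),((40,9,44),(243,121.5)),((40,-9,44),(262,121.5))]
g=lambda k:np.concatenate([proj(w,W(k,P))-q for P,q in pk])
k=least_squares(g,fit.k.x).x;print('W packer',k,g(k).reshape(-1,2).round(1).tolist()); fit.p=p
print(fit.toC(k),np.degrees(k[2]-p[2]),'pin',fit.toC(at(w,227,84,.08)))
E
python3 fit2.py | grep -A9 '^W'
```

```text
W cradle [0.58392917 0.0287533  0.10188773] [[-0.4, 4.1], [0.6, 3.3], [0.5, -0.5], [0.5, -0.6], [-0.2, 2.3], [-4.9, -2.9]]
W packer [ 0.48644805  0.06843403 -0.08868466] [[-0.2, 0.4], [0.5, -0.7], [0.0, 0.8], [0.7, -0.3], [-0.3, -0.2], [-0.7, -0.1]]
[-92.93958656  49.38989058] -10.918993835326173 pin [-19.50391162  52.47098794]
```

```bash
python3 -m pendant '{"travel":[[0.1,1.1,-2.5],[0.1,1.1,-2.5],[0.05,1.1,-2.5],[0,0,-2.5],[0,0,-2.5],[0,0,-2.5],[0,0,-2.5],[0,0,-1.5]],"twist":[0,0,0,0,0,0,0,0],"grip":[0.1,0.1,0.1,0.1,0.1,0.1,0.1,0.1]}' 25
python3 -m pendant '{"travel":[[0,0,-0.9],[0,0,0],[0,0,0],[0,0,0],[0,0,0],[0,0,0],[0,0,0]],"twist":[0,0,0,0,0,0,0],"grip":[0.1,0.1,-1,-1,-1,-1,-1]}' 25
```

```text
t: 2.82
tool_pos: [0.4606, 0.0683, 0.0386]
ee_rot: [2.122, -2.312, -0.004]
force: [-0.2, -0.9, 0.2]
finger_gap: 0.549
t: 3.4
tool_pos: [0.4639, 0.0689, 0.0334]
ee_rot: [-2.123, 2.313, -0.003]
force: [-0.7, -0.1, 1.5]
finger_gap: 0.273
```

```bash
python3 -m pendant '{"travel":[[0,0,1.5],[0.6,-0.8,0],[0.6,-0.8,0],[0.6,-0.8,0],[0.5,-0.8,0],[0.5,-0.8,0],[0.5,-0.9,0],[0,0,0]],"twist":[0,1.8,1.8,1.8,1.9,1.9,1.9,0],"grip":[-1,-1,-1,-1,-1,-1,-1,-1]}'
python3 - <<'E'
from h import *
m,im=save('wrist','pics/w2.png'); s=ctrl.get_state(); print(s['t'],s['tool_pos'],s['ee_rot'],s['finger_gap'],s['force'])
cv2.imwrite('pics/w2b.png',cv2.resize(im[60:360,130:430,::-1],(600,600),interpolation=cv2.INTER_CUBIC))
E
```

```text
t: 4.07
tool_pos: [0.4971, 0.0188, 0.0478]
ee_rot: [-2.337, 2.098, -0.003]
force: [0.6, 0.4, -1.1]
finger_gap: 0.272
4.1167 [0.49626283 0.01946382 0.04756752] [-2.33554796e+00  2.10036092e+00 -8.75418587e-04] 0.27373476072004715 [ 0.76085686 -0.1232548  -1.95389396]
```

View pics/w2b.png

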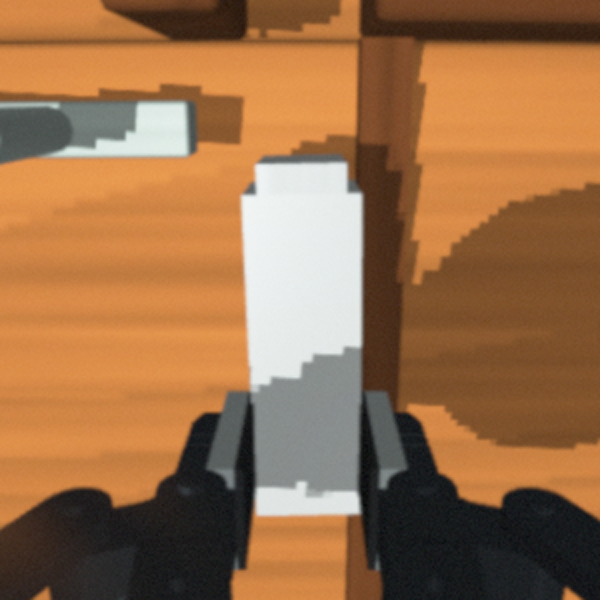

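The block is held square, with its nose at crop (302,160). The gap mouth is at crop x 247–361, y 40, and the bolt tip at (195,130). Now the numbers.

Run:
```python
from h import *
w=load('pics/w2.png'); P=lambda x,y,z:at(w,130+x/2-.25,60+y/2-.25,z)[:2]
zt=.0582
L,Rr=P(247,41,.02),P(361,39,.02); print('mouth',(L+Rr)/2,'width',np.linalg.norm(L-Rr))
d=(Rr-L); print('yaw from mouth',np.degrees(np.arctan2(d[0],-d[1])))
# right gap wall/fence line on the floor: fence foot edge
a=P(361,39,.03);b=P(360,140,.03);print('fence yaw',np.degrees(np.arctan2(*(a-b)[::-1])))
n=(P(257,162,zt)+P(348,160,zt))/2; s=(P(242,193,zt)+P(362,193,zt))/2; t=(P(256,515,zt)+P(360,513,zt))/2
print('nose',n,'sh',s,'tail',t,np.linalg.norm(n-t),'yaw',np.degrees(np.arctan2(*(n-t)[::-1])))
for q,z in(('bolt',.044),): 
  print(q,P(190,101,z),P(190,155,z))
M=(L+Rr)/2
for yaw in(.1,.107,.112):
  c,s_=np.cos(yaw),np.sin(yaw)
  print(yaw,[np.round([c*(v-M)[0]+s_*(v-M)[1],-s_*(v-M)[0]+c*(v-M)[1]],4) for v in (n,t)])
b1,b2=P(190,101,.044),P(190,155,.044)
```

```text
mouth [0.58542238 0.02946978] width 0.027522474169685885
yaw from mouth 7.086018279977402
fence yaw 6.7956547236267175
nose [0.56000862 0.02694276] sh [0.55376865 0.02637829] tail [0.48018305 0.01721514] 0.08041609429263821 yaw 6.947859540067156
bolt [0.56875659 0.05196893] [0.55748358 0.05129765]
0.1 [array([-0.0255,  0.    ]), array([-0.1059, -0.0017])]
0.107 [array([-0.0255,  0.0002]), array([-0.1059, -0.0009])]
0.112 [array([-0.0255,  0.0003]), array([-0.1059, -0.0004])]
```

```bash
python3 -m pendant '{"travel":[[0,0,-0.7],[0,0,-0.7],[0,0,0],[0.75,0.087,0],[0.75,0.087,0],[0.6,0.07,0],[0.4,0.046,0],[0,0,0]],"twist":[0,0,0,0,0,0,0,0],"grip":[-1,-1,-1,-1,-1,-1,-1,-1]}'
python3 -m pendant '{"travel":[[0.4,0.046,0],[0.5,0.058,0],[0.6,0.07,0],[0.55,0.063,0],[0,0,0]],"twist":[0,0,0,0,0],"grip":[-1,-1,-1,-1,-1]}'
```

```text
t: 4.78
tool_pos: [0.5218, 0.0232, 0.033]
ee_rot: [-2.338, 2.098, -0.001]
force: [0.5, -0.4, -0.6]
finger_gap: 0.272
t: 5.2
tool_pos: [0.5434, 0.0253, 0.0337]
ee_rot: [-2.337, 2.097, -0.003]
force: [0.2, -0.5, -2.2]
finger_gap: 0.272
```

```bash
python3 -m pendant '{"travel":[[0,0,0],[0,0,0],[0,0,0],[0,0,1.5],[0,0,1.5],[-1.7,-0.2,0.5],[-1.7,-0.2,0],[-1.7,-0.2,0]],"twist":[0,0,0,0,0,0,0,0],"grip":[-0.1,-0.1,-0.1,-0.1,-0.1,-0.1,-1,-1]}'
python3 -m pendant '{"travel":[[0,0,-0.5],[0,0,-1.5],[0,0,-1.5],[0.5,0.058,0],[0.4,0.046,0]],"twist":[0,0,0,0,0],"grip":[-1,-1,-1,-1,-1]}'
```

```text
t: 5.87
tool_pos: [0.4904, 0.0191, 0.0691]
ee_rot: [-2.337, 2.098, -0.002]
force: [-0.4, 0.7, 0.6]
finger_gap: 0.178
t: 6.28
tool_pos: [0.4992, 0.0203, 0.0326]
ee_rot: [2.337, -2.098, -0.002]
force: [0.8, -1.0, -0.0]
finger_gap: 0.002
```

```bash
python3 -m pendant '{"travel":[[0.8,0.092,0],[0.8,0.092,0],[0.8,0.092,0],[0.8,0.092,0],[0.8,0.092,0],[0.8,0.092,0],[0.6,0.07,0],[0,0,0]],"twist":[0,0,0,0,0,0,0,0],"grip":[-1,-1,-1,-1,-1,-1,-1,-1]}'
python3 -m pendant '{"travel":[[0.3,0.035,0],[0.2,0.023,0],[0.1,0.012,0],[0,0,0]],"twist":[0,0,0,0],"grip":[-1,-1,-1,-1]}'
```

```text
t: 6.95
tool_pos: [0.5557, 0.0266, 0.0337]
ee_rot: [-2.337, 2.097, -0.004]
force: [-0.5, -0.1, 0.4]
finger_gap: -0.001
t: 7.28
tool_pos: [0.5592, 0.0272, 0.0331]
ee_rot: [2.338, -2.098, -0.0]
force: [-0.9, 0.0, -0.7]
finger_gap: -0.005
```

```bash
python3 -m pendant '{"travel":[[0.3,0.035,0],[0.2,0.023,0],[0.1,0.012,0],[0,0,0]],"twist":[0,0,0,0],"grip":[-1,-1,-1,-1]}'
python3 -m pendant '{"travel":[[0.1,0.012,0],[0.1,0.012,0],[0,0,0]],"twist":[0,0,0],"grip":[-1,-1,-1]}'
python3 - <<'E'
from h import *
m,im=save('wrist','pics/w3.png'); s=ctrl.get_state(); print(s['t'],s['tool_pos'],s['force'])
cv2.imwrite('pics/w3b.png',cv2.resize(im[60:360,130:430,::-1],(600,600),interpolation=cv2.INTER_CUBIC))
E
```

```text
t: 7.62
tool_pos: [0.5643, 0.0278, 0.0331]
ee_rot: [2.337, -2.097, -0.003]
force: [-3.4, -1.3, 2.7]
finger_gap: -0.003
t: 7.87
tool_pos: [0.5643, 0.0279, 0.0329]
ee_rot: [2.335, -2.095, -0.007]
force: [-6.7, -1.8, 6.0]
finger_gap: 0.001
7.9167 [0.56429784 0.02786626 0.03289498] [-7.29867293 -1.93104302  5.9260944 ]
```

View pics/w3b.png

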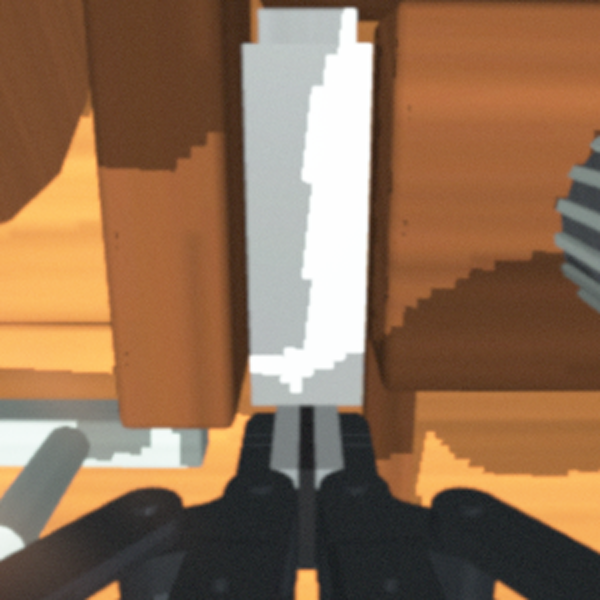

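The block sits squarely in the gap with its tail at crop y 405, just outside the end block's face (y 390). It has stopped against 7 N, and the TCP at cradle x −21 matches home. Next comes the bolt.

```bash
python3 -m pendant '{"travel":[[-1,-0.1,0],[-0.5,0,1],[0,0,3],[0,0,3],[0,2,0.5],[0,3,0],[0,3,0],[0,0,0]],"twist":[0,0,0,0,0,0,0,0],"grip":[-1,-1,-1,-1,-1,-1,-1,-1]}'
```

```text
t: 8.58
tool_pos: [0.5536, 0.1115, 0.1102]
ee_rot: [-2.336, 2.091, -0.003]
force: [-0.3, 1.1, -0.2]
finger_gap: 0.001
```

```bash
python3 -m pendant '{"travel":[[-0.2,0,-1.7],[0,0,-1.7],[0,0,-1.6],[0.06,-0.5,0],[0.06,-0.5,0],[0.06,-0.5,0],[0.06,-0.5,0],[0,0,0]],"twist":[0,0,0,0,0,0,0,0],"grip":[-1,-1,-1,-1,-1,-1,-1,-1]}'
```

```text
t: 9.25
tool_pos: [0.5537, 0.0859, 0.0594]
ee_rot: [-2.336, 2.099, -0.003]
force: [0.1, 0.4, 0.3]
finger_gap: 0.003
```

```bash
python3 -m pendant '{"travel":[[0.06,-0.5,0],[0.06,-0.5,0],[0.06,-0.5,0],[0.05,-0.4,0],[0.04,-0.3,0],[0.02,-0.2,0],[0,0,0]],"twist":[0,0,0,0,0,0,0],"grip":[-1,-1,-1,-1,-1,-1,-1]}'
python3 -m pendant '{"travel":[[0.03,-0.2,0],[0.03,-0.2,0],[0,-0.1,0],[0,0,0]],"twist":[0,0,0,0],"grip":[-1,-1,-1,-1]}'
python3 - <<'E'
from h import *
m,im=save('wrist','pics/w4.png'); s=ctrl.get_state(); print(s['t'],s['tool_pos'],s['force'])
m2,im2=save('side','pics/d4.png')
cv2.imwrite('pics/w4b.png',np.hstack([cv2.resize(im[60:360,80:380,::-1],(400,400)),cv2.resize(im2[180:330,150:300,::-1],(400,400))]))
E
```

```text
t: 9.83
tool_pos: [0.556, 0.0624, 0.0584]
ee_rot: [-2.338, 2.099, -0.001]
force: [0.1, -0.2, -0.2]
finger_gap: 0.004
t: 10.17
tool_pos: [0.5562, 0.0579, 0.0582]
ee_rot: [2.338, -2.098, 0.0]
force: [0.3, 0.5, 0.6]
finger_gap: 0.002
10.2167 [0.55614352 0.05792641 0.05815597] [0.43787054 0.64074153 0.24929741]
```

View pics/w4b.png

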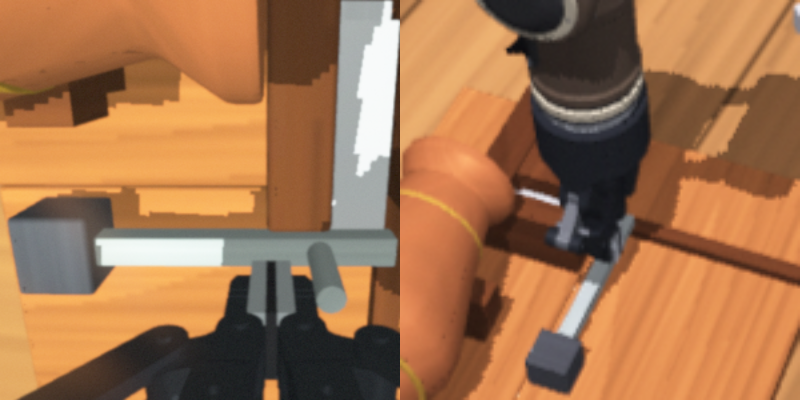

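The bolt has travelled with the fingers. The pin (crop 330,290) is just on their −y side, and the bar passes clear behind the packer's tail. There's no stop force yet, so I'll go a little further.

```bash
python3 -m pendant '{"travel":[[0.02,-0.2,0],[0.02,-0.2,0],[0,0,0]],"twist":[0,0,0],"grip":[-1,-1,-1]}'
python3 -m pendant '{"travel":[[0.02,-0.2,0],[0.02,-0.1,0],[0,0,0]],"twist":[0,0,0],"grip":[-1,-1,-1]}'
```

```text
t: 10.52
tool_pos: [0.5562, 0.0564, 0.0582]
ee_rot: [-2.334, 2.099, 0.005]
force: [-0.3, 9.6, 0.4]
finger_gap: 0.001
t: 10.77
tool_pos: [0.5563, 0.0561, 0.0582]
ee_rot: [-2.33, 2.098, 0.01]
force: [-0.9, 17.3, 0.9]
finger_gap: -0.001
```

The bolt is at its stop (17 N). I'll lift, move over the nut and turn the jaws +154°.

```bash
python3 -m pendant '{"travel":[[0,1,0],[0,0.6,2],[0,0,3],[0,0,3],[0,0,2],[0,0,0],[0,0,0],[0,0,0]],"twist":[0,0,0,7,7,7,7,7],"grip":[-1,-1,-1,-1,-1,-1,-1,-1]}'
python3 -m pendant '{"travel":[[1.1,-1.6,0],[1.1,-1.6,0],[1.1,-1.6,0],[1.1,-1.6,0],[1.1,-1.6,0],[1.1,-1.6,0],[0,0,0],[0,0,0]],"twist":[7,7,7,7,7,7,7,7],"grip":[0.4,0.4,0.4,0.4,0.4,0.4,0.4,0.4]}' 60
python3 -m pendant '{"travel":[[0,0,0],[0,0,0],[0,0,0],[0,0,0],[0,0,0],[0,0,0],[0,0,0],[0,0,0]],"twist":[7,7,7,7,7,7,7,7],"grip":[0.4,0.4,0.4,0.4,0.4,0.4,0.4,0.4]}'
python3 -m pendant '{"travel":[[0,0,0],[0,0,0]],"twist":[7,0],"grip":[0.4,0.4]}'
python3 - <<'E'
from h import *
m,im=save('wrist','pics/w5.png'); s=ctrl.get_state(); print(s['t'],s['tool_pos'],s['ee_rot'],s['qpos'],s['finger_gap'])
E
```

```text
t: 11.43
tool_pos: [0.5572, 0.0666, 0.159]
ee_rot: [2.864, -1.289, 0.002]
force: [0.1, 0.2, -0.0]
finger_gap: 0.003
t: 12.1
tool_pos: [0.6232, -0.0307, 0.1579]
ee_rot: [3.134, 0.204, -0.001]
force: [0.1, -0.0, 0.9]
finger_gap: 0.698
t: 12.77
tool_pos: [0.6225, -0.0294, 0.1578]
ee_rot: [2.671, 1.654, -0.002]
force: [-0.3, 0.1, 0.5]
finger_gap: 0.699
t: 12.93
tool_pos: [0.6225, -0.0294, 0.1579]
ee_rot: [2.569, 1.809, -0.002]
force: [-0.3, -0.5, 0.1]
finger_gap: 0.699
12.9833 [ 0.62257663 -0.0292937   0.15790264] [ 2.57274767e+00  1.80285943e+00 -1.83767478e-03] [-1.16454781e-01  3.80412338e-01  1.69515485e+00 -9.25035454e-04
  1.06687084e+00 -1.33846944e+00] 0.6975158375011785
```

View pics/w5.png

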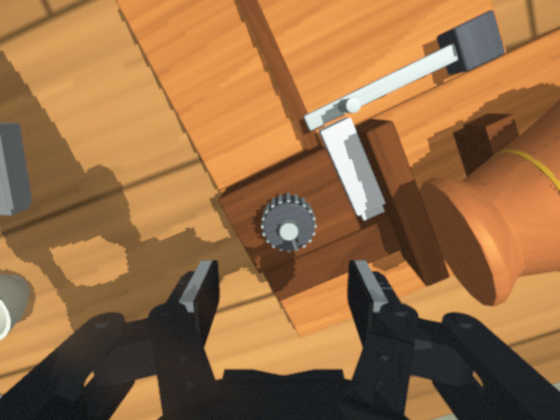

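The packer is seated at (352,170), with the bolt across behind its tail to the fence (308,122). The nut's top is centred at about (288,224), with the stud tip at (289,231).

Run:
```python
from h import *
w=load('pics/w5.png'); print(at(w,288.5,224,.086),at(w,289,231,.094),at(w,262,224,.086)-at(w,316,224,.086)); print(proj(w,[.6225,-.0294,.086]),proj(w,[.6258,-.0265,.086]))
```

```text
[ 0.62438473 -0.02545349  0.086     ] [ 0.6264575  -0.02595784  0.094     ] [-0.01247303 -0.03485681  0.        ]
[282.15152809 223.38638077] [287.7484629  226.31689265]
```

```bash
python3 -m pendant '{"travel":[[0.3,0.37,0],[0,0,-2.5],[0,0,-2.5],[0,0,-2.5],[0,0,-1.5],[0,0,0]],"twist":[0,0,0,0,0,0],"grip":[0.4,0.4,0.4,0.4,0.4,0.4]}'
python3 -m pendant '{"travel":[[0,0,0],[0,0,0],[0,0,0],[0,0,0],[0,0,0]],"twist":[0,0,0,0,0],"grip":[-1,-1,-1,-1,-1]}' 60
```

```text
t: 13.48
tool_pos: [0.6223, -0.0246, 0.0637]
ee_rot: [-2.568, -1.8, 0.01]
force: [-0.1, -0.9, -1.7]
finger_gap: 0.698
t: 13.9
tool_pos: [0.6262, -0.0267, 0.0699]
ee_rot: [2.568, 1.805, -0.002]
force: [-3.0, -4.9, 0.0]
finger_gap: 0.394
```

```bash
python3 -m pendant '{"travel":[[0,0,0],[0,0,0],[0,0,0],[0,0,0],[0,0,0],[0,0,0],[0,0,0],[0,0,0]],"twist":[-6,-6,-6,-6,-6,-6,-6,-6],"grip":[-1,-1,-1,-1,-1,-1,-1,-1]}'
python3 -m pendant '{"travel":[[0,0,0],[0,0,0],[0,0,0],[0,0,0],[0,0,0],[0,0,0],[0,0,0],[0,0,0]],"twist":[-6,-6,-6,-6,-6,-6,-6,-6],"grip":[-1,-1,-1,-1,-1,-1,-1,-1]}'
python3 -c "
from h import *
s=ctrl.get_state();print(s['moment'],s['force'],s['qpos'])"
```

```text
t: 14.57
tool_pos: [0.6264, -0.0266, 0.0698]
ee_rot: [3.082, 0.596, 0.001]
force: [-1.6, -4.0, -0.3]
finger_gap: 0.4
t: 15.23
tool_pos: [0.6266, -0.0266, 0.0699]
ee_rot: [3.059, -0.709, 0.003]
force: [-0.9, -4.4, -0.4]
finger_gap: 0.396
[-0.67697832  0.268524    0.04910081] [-0.93404776 -4.37170969 -0.38987664] [-0.11070482  0.49886315  1.72866679 -0.00277095  0.91225194  0.34645841]
```

```bash
python3 -m pendant '{"travel":[[0,0,0],[0,0,0],[0,0,0],[0,0,0],[0,0,0]],"twist":[-4,-4,-4,-4,0],"grip":[-1,-1,-1,-1,-1]}'
python3 -c "
from h import *
s=ctrl.get_state();print(s['moment'],s['qpos'][5])"
python3 -m pendant '{"travel":[[0,0,0],[0,0,0],[0,0,0],[0,0,0],[0,0,0]],"twist":[-4,-4,-4,-4,0],"grip":[-1,-1,-1,-1,-1]}'
python3 -c "
from h import *
s=ctrl.get_state();print(s['moment'],s['qpos'][5])"
```

```text
t: 15.65
tool_pos: [0.6267, -0.0266, 0.0698]
ee_rot: [2.933, -1.122, 0.004]
force: [-1.5, -5.6, 0.2]
finger_gap: 0.399
[-0.8715088   0.30824683 -0.1151891 ] 0.6219073493536063
t: 16.07
tool_pos: [0.6268, -0.0267, 0.0698]
ee_rot: [2.749, -1.519, 0.004]
force: [-2.6, -6.0, 0.6]
finger_gap: 0.4
[-0.83368076  0.36370238 -0.05572501] 0.9003638232220027
```

```bash
python3 -m pendant '{"travel":[[0,0,0],[0,0,0],[0,0,0],[0,0,0]],"twist":[-4,-4,-4,0],"grip":[-1,-1,-1,-1]}'
python3 -c "
from h import *
s=ctrl.get_state();print(s['moment'],s['qpos'][5],s['joint_efforts'][5])"
python3 -m pendant '{"travel":[[0,0,0],[0,0,0],[0,0,0],[0,0,0]],"twist":[-4,-4,-4,0],"grip":[-1,-1,-1,-1]}'
python3 -c "
from h import *
s=ctrl.get_state();print(s['moment'],s['qpos'][5],s['joint_efforts'][5])
save('wrist','pics/w6.png')"
```

```text
t: 16.4
tool_pos: [0.6268, -0.0267, 0.0698]
ee_rot: [2.575, -1.798, 0.005]
force: [-1.8, -5.6, -0.1]
finger_gap: 0.397
[-0.8412501   0.33696637 -0.07420264] 1.109811778917216 0.2801422867923975
t: 16.73
tool_pos: [0.6299, -0.0264, 0.0699]
ee_rot: [-2.372, 2.054, -0.014]
force: [4.6, -3.7, -5.1]
finger_gap: 0.397
[-0.72524037 -0.92445415  0.02415267] 1.3183438467759345 0.32502938993275166
```

View pics/w6.png

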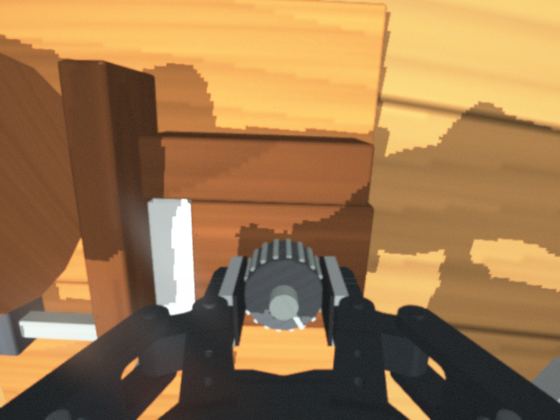

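The mark on the nut's top (298,320) has kept almost the same place relative to the jaws, so it turned with them. I'll measure the turn in world angles.

Run:
```python
from h import *
ims=[]
for n in('w5','w6'):
    im=cv2.imread(f'pics/{n}.png'); c=(289,226) if n=='w5' else (284,295)
    ims.append(cv2.resize(im[c[1]-40:c[1]+40,c[0]-45:c[0]+45],(396,352),interpolation=cv2.INTER_CUBIC))
    print(n,proj(load(f'pics/{n}.png'),[.6255,-.0257,.086]),proj(load(f'pics/{n}.png'),[.6255,-.0257,.094]))
cv2.imwrite('pics/n.png',np.hstack(ims))
```

```text
w5 [288.70170757 225.55907525] [288.88719033 229.60215207]
w6 [281.48225266 299.25642885] [281.47013843 309.69007484]
```

View pics/n.png

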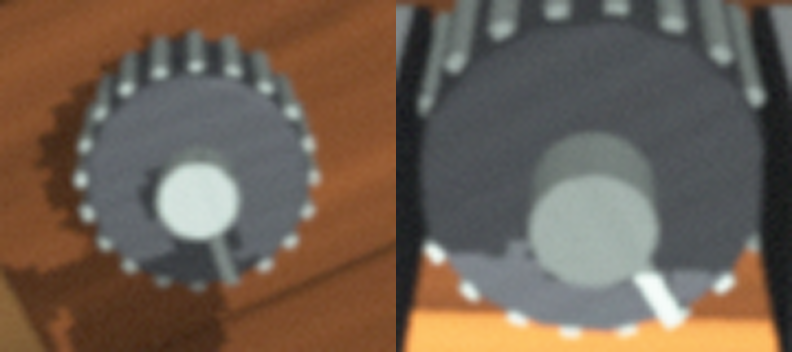

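Run:
```python
from h import *
A=[]
for n,c,ce,t in(('w5',(289,226),(197,178),(232,278)),('w6',(284,295),(592-396,178),(675-396,322))):
    m=load(f'pics/{n}.png'); P=lambda q:at(m,c[0]-45+q[0]/4.4,c[1]-40+q[1]/4.4,.086)[:2]
    d=P(t)-P(ce); A.append(np.degrees(np.arctan2(d[1],d[0]))); print(P(ce),np.linalg.norm(d),A[-1])
print('cw turn',(A[0]-A[1])%360, 'rel cradle x',A[0]-6.6,A[1]-6.6)
s=ctrl.get_state();print(s['ee_rot'],s['moment'],s['force'])
```

```text
[ 0.62613169 -0.02587091] 0.017864726370425868 -1.187620463974989
[ 0.62748864 -0.02632114] 0.018784831926091136 -144.902729313183
cw turn 143.715108849208 rel cradle x -7.787620463974989 -151.50272931318298
[-2.37268459  2.05243916 -0.01335528] [-0.74741344 -0.90150425  0.00933344] [ 4.22619538 -4.32683647 -5.04253521]
```

The nut has turned 144° and its mark now sits about 151° from the cradle axis, against 149° (2.6 rad) at the stop. The last degrees slipped against the stop. I'll add one firm extra nudge, then release.

```bash
python3 -m pendant '{"travel":[[0,0,0],[0,0,0],[0,0,0],[0,0,0]],"twist":[-3,-3,-2,0],"grip":[-1,-1,-1,-1]}' 80
python3 -c "
from h import *
s=ctrl.get_state();print(s['moment'],s['qpos'][5])"
python3 -m pendant '{"travel":[[0,0,0],[0,0,0],[0,0,0],[0,0,2],[0,0,3],[0,0,3],[0,0,2],[0,0,0]],"twist":[0,0,0,0,0,0,0,0],"grip":[0.4,0.4,0.4,0.4,0.4,0.4,0.4,0.4]}'
python3 - <<'E'
from h import *
m,im=save('wrist','pics/w7.png'); m2,im2=save('side','pics/d7.png'); s=ctrl.get_state(); print(s['t'],s['tool_pos'],s['force'],proj(m,[.6262,-.026,.086]))
cv2.imwrite('pics/w7b.png',np.hstack([cv2.resize(im[120:320,60:360,::-1],(600,400)),cv2.resize(im2[200:333,205:272,::-1],(200,400))]))
E
```

```text
t: 17.12
tool_pos: [0.6319, -0.0268, 0.0701]
ee_rot: [-2.225, 2.208, -0.02]
force: [8.5, -3.6, -8.4]
finger_gap: 0.386
[-0.75917695 -1.53308678  0.81938826] 1.45476259766858
t: 17.78
tool_pos: [0.6302, -0.0251, 0.1751]
ee_rot: [-2.22, 2.212, -0.013]
force: [0.6, -0.6, 0.9]
finger_gap: 0.703
17.8833 [ 0.62672849 -0.02484523  0.16984818] [-0.4767508  -0.45053708 -0.15063722] [284.99826243 222.31853448]
```

View pics/w7b.png

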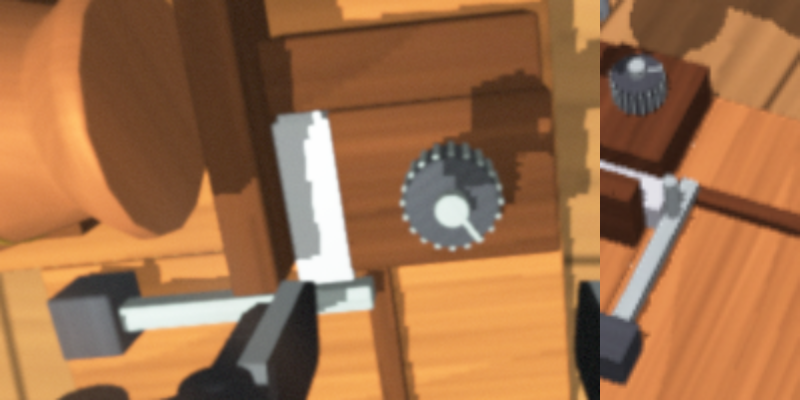

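The nut has been released (mark tip at crop (481,241)). The bolt is fully across, its tip past the gap at (373,292), and the packer is seated. A final numeric check before handing in.

Run:
```python
from h import *
m=load('pics/w7.png'); P=lambda x,y,z:at(m,60+x/2-.25,120+y/2-.25,z)[:2]
d=P(481,241,.086)-P(452,198,.086); print('nut',-np.degrees(np.arctan2(d[1],d[0]))+6.6)
def C(v,yaw=.115,o=(.5854,.0295)):
    v=v-np.array(o);c,s=np.cos(yaw),np.sin(yaw);return np.round([c*v[0]+s*v[1],-s*v[0]+c*v[1]],4)
print('bolt tip',C(P(373,292,.044)),'nose',C((P(281,114,.044)+P(325,111,.044))/2),'nut',C(P(452,198,.086)))
print(ctrl.get_state()['force'])
ctrl.sign_off()
```

```text
nut 153.58599389234388
bolt tip [-0.0172 -0.019 ] nose [ 0.0678 -0.0015] nut [ 0.0369 -0.0607]
[-0.4767508  -0.45053708 -0.15063722]
the job is handed in; nothing more can be done
```

The job is done and handed in at about 18 s, but `sign_off` gives no verdict, so what follows is my own checks.

- **Packer:** I gripped the narrow packer, set it into the gap and pushed it against the back stop. It stopped there against about 7 N. The last picture puts its nose at cradle x 67.8 mm and y −1.5 mm, where fully home is x 70 and y 0, within what the picture can resolve.
- **Bolt:** I pushed the pin until the bolt hit its stop at about 17 N. The tip measures y −19 mm, against −18 mm for fully across.
- **Nut:** I turned it clockwise until the jaws slipped, with 0.8 N m of resistance on the last nudge. Its mark reads about 151–154°, against 149° at the stop, assuming the mark lies along cradle x at zero. That is a few degrees over but within reading error.

The gripper was open and about 8 cm above the nut at the end, with almost no force on it. I never went near the wide packer, pot or brush, but I did not measure their positions again afterwards.

The side and wrist camera fits of the cradle differed by 3–4 mm, so I used the close-up wrist view for positioning.

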